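# Clamp a specimen carrier in the microscope bench's screw press

## Robot

A 6-joint arm with a two-finger parallel gripper is mounted at the origin on the work surface. World frame = base frame: x ahead of the robot, y to its left, z up, the work surface at z = 0. Lengths are in mm, angles in degrees, forces in N, time in s.
With the tool pointing down it reaches from about 350 to 975 mm from the base axis. Payload 7.1 kg.
Tool frame: the origin (TCP) lies at the very end of the fingers, on their centre line; the grasp point (between the pads) lies 19 mm behind it; x points along the fingers, z is the direction in which the jaws open and shut, and the axes are right-handed (so a half turn about x gives the same grasp; the last joint's range is limited). The gripper opens to 88 mm and grips with 3 to 60 N. Pads are 20 mm wide; open, the fingers measure 115 mm over their backs; the gripper's body (75 mm by 178 mm) begins 61 mm behind the grasp point.
Start: joints at [-66.005, 24.242, 93.386, -0, 62.372, -1.089], TCP at [264.982, -566.029, 222.675] pointing down, gripper open.
Joint ranges: [-172.04, 172.04], [-51.8, 120.97], [4.93, 147.93], [-75.15, 255.16], [6.16, 154.13], [-145.62, 145.62]. Speed limits (degrees/s): [136.94, 136.94, 172.46, 180, 180, 180].

## Interface

Orientations are given as [roll, pitch, yaw] about the fixed x, y, z axes, in that order (R = Rz(yaw) Ry(pitch) Rx(roll)).
In Python, from station import bot gives the robot as it stands. The module is installed in compiled form; this text tells all that it offers.
- The arm moves only by the tool arm_command, never from a script. Its argument "plan" is a list that holds one entry, the list of rows, each a list of 5 numbers: the shift along the world's x, y, z in m, then the turn about the world's z in degrees, then the finger opening in m, from 0 to 0.0878. In form: [[[dx, dy, dz, roll, grip], ...]]. A call has 1 to 10 rows; each row is the pose to reach, as a shift and turn from the pose measured when the call began; what a row does not reach only later rows make up. A row lasts 1/12 s, in which the tool goes at most 41.7 mm and 7.16 degrees, less where a joint would pass 70% of its speed; a pose out of reach is approached as far as the arm can. A call with a gripper value outside its range is refused whole. The fingers move at their own pace and stop on an object; "grip_force" is the grip in N (left out, the last holds). Time passes only in rows, so rows that repeat a pose let the fingers close. It gives the time, the measured TCP pose, the force and the opening at its end, in the units of the state.
- bot.get_state(): the state, without advancing time (a new reading comes with each control period).
- bot.camera(name): name is "scene" or "side" or "wrist"; returns the picture (384x512x3 uint8, red, green, blue); there is no depth.
- bot.get_calibration(name): a dict with "fovy" (degrees; the focal length in pixels is half the picture's height over the tangent of half this angle, whatever the lens; pixels are square), "cx", "cy" (the principal point, pixels), "D" ([k1, k2, p1, p2, k3] as OpenCV has them; the pictures are not rectified), "rvec" (rotation vector, rad) and "tvec" (3), from world to camera coordinates, as OpenCV has them; the wrist camera has in their place "T_tool_cam" (4x4, takes a point from camera to tool coordinates, whose origin is the TCP and whose axes are the tool frame's). Camera axes: x right, y down, z forward; pixel columns grow to the right and rows downward; lengths in mm; the calibration is good to about 2 mm. A picture is of the moment at which its call begins: read the wrist's pose just before it. get_calibration takes no time and is no camera call.
- bot.close_job(): hands the job in, once; it reports no verdict.
The state is a dict: "time": time; "q": joint angles; "dq": joint speeds; "joint_efforts": joint torques, N m; "tcp_pos": TCP position; "eef_rot": TCP orientation; "wrist_force": force on the tool from outside, world axes, zero at the start; "moment": the same for the moment, N m; "gripper_width": finger opening in mm.
Only numpy, scipy, OpenCV 4.12 (cv2) and the standard library are available. Lean on these libraries where they do the work, as an engineer would, in place of code of your own. Each camera call takes 0.05 s, during which the arm holds its last target. There are 200 camera calls.

## Task

Gently push the specimen carrier along the bed of the little screw press until it is fully home against the stop, so that the black specimen block stands under the pad. Then turn the crank clockwise (seen from above) until the pad meets the block and snug it by feel: the crank must run clearly heavier than it did free, about half as heavy again, but do not overtighten, or the specimen cracks. Let go and leave everything else on the bench where it is.

Things in the scene. Friction and masses are not known exactly. Their poses are not given: they have to be found in the camera images.
- press: Cream C-shaped screw press fixed to the bench. Origin on the bench under the screw axis; x points from its open front to the column, z up. Bed x -135 to +100 mm, 100 mm wide, top 30 mm high, two guide rails (inner faces y -23.5 and +23.5 mm, tops 38 mm high). Column x 50 to 95 mm; overhead arm x -22 to +95 mm, 46 mm wide, 105 to 131 mm high.
- stop (a point): Middle of the steel stop's front face, on the bed behind the screw axis: 23 mm beyond it along the press's x, 37 mm above the bench. The carrier's far end must meet this face.
- screw_axis (a point): Fixed point on the vertical screw axis, on top of the overhead arm, 131 mm above the bench. The crank turns about this axis above the arm; clockwise from above lowers screw, crank, knob and pad together by 16 mm a turn. 0.65 to 1.9 turns are needed in all. The screw is stiff and does not run back when let go.
- knob_grip (a point): On the axis of the crank's knob, 18 mm under its top, 28 mm above its foot. Black upright round knob, 18 mm across, 46 mm tall, spins freely on the end of a flat steel crank arm (16 mm wide, its top 29 mm below this point), 45 mm from the screw axis; starts anywhere round it. Running free it takes a tangential push of about 5.5 N; stopped, friction holds part of it and less is felt (compare readings after like moves).
- pad: Clamp pad under the screw: 24 mm disc, 8 mm high, rubber face; origin at the centre of its underside; does not turn. Once it bears it gives 1 mm per 25 N and the push at the knob (moving, or read at each stop) grows by about 3.3 N a radian. Snug is 1.5 to 4 N more than running free (2.7 is good; some 0.8 rad past first contact); 6 N more cracks the specimen.
- carrier: Loose specimen carrier lying on the bed between the rails: aluminium bar 130 x 44 x 12 mm, 0.28 kg give or take. Origin at the centre of its underside, x along the bar towards the stop. It starts 25 to 45 mm short of the stop.
- specimen (a point): Centre of the foot of the black specimen block, level with the bar's top face, 42 mm from the bar's middle towards the stop; under the screw axis when the carrier is home. The block (36 x 32 mm, pressed tightly into the bar) stands 15 to 21 mm above the bar, differing from specimen to specimen.
- tab (a point): Middle of the front face of the carrier's upright push tab: an aluminium plate 10 mm thick, 34 mm wide, 26 mm tall on top of the bar, at its near end. The face is flush with the bar's near end, 65 mm from its middle, and this point is 25 mm above the bar's underside.
- objective: Bystander, to be left alone: objective lens; origin at the centre of its underside.
- dust_cap: Bystander, to be left alone: dust cap; origin at the centre of its underside.
- spare_mount: Bystander, to be left alone: spare resin block; origin at the centre of its underside.
- oil_bottle: Bystander, to be left alone: oil bottle; origin at the centre of its underside.
- petri_dish: Bystander, to be left alone: petri dish; origin at the centre of its underside.
- driver: Bystander, to be left alone: screwdriver; origin at the centre of its underside.
- slide_box: Bystander, to be left alone: slide box; origin at the centre of its underside.
- lock_ring: Bystander, to be left alone: lock ring; origin at the centre of its underside.
Not all that is in view belongs to the job. Several things have the shape of the carrier; the one meant has the colours described above.

How it is judged:
By the outcome, as a careful person would: the job done as asked, in the order asked, and still so for the second after the job is handed in, with the robot touching nothing.
It also fails if it takes over 72 s, if anything falls off the work surface, if the arm or the gripper's body presses on something with over 40 N, if the wrist force passes 120 N, or if a joint passes its speed limit or range.

## Working session

There is one attempt and no reset: what is moved stays moved. The work goes in short steps, Python scripts to look and compute and a tool call to move; the robot and the scene stay as the last step left them, time stands still between calls to the robot, and variables do not carry over. Pictures are saved under pics/ and viewed, about 8 in all and at most 12, crops included, and the job is handed in when it is done.

Besides the shell and the picture viewer there is one more tool, called as name(argument=value, ...), one argument or row to a line, values as JSON. arm_command: Moves the arm, as the interface text tells. Its arguments: {"type":"object","properties":{"plan":{"type":"array"},"grip_force":{"type":"number"}},"required":["plan"]}

```bash
mkdir -p pics
python3 - <<'E'
from station import bot
import cv2,numpy as np
s=bot.get_state();print(s)
for n in("scene","side"):
    im=bot.camera(n);cv2.imwrite(f"pics/{n}0.png",im[:,:,::-1]);print(n,bot.get_calibration(n))
print(bot.get_calibration("wrist"))
a=cv2.imread("pics/scene0.png");b=cv2.imread("pics/side0.png")
cv2.imwrite("pics/s0.png",cv2.resize(a,(800,600),interpolation=cv2.INTER_CUBIC))
cv2.imwrite("pics/d0.png",cv2.resize(b,(800,600),interpolation=cv2.INTER_CUBIC))
E
```

```text
{'time': 0.0, 'q': array([-6.60037212e+01,  2.42862213e+01,  9.34319232e+01,  3.97487481e-04,
        6.23722511e+01, -1.08872687e+00]), 'dq': array([-0.10208082, -0.04262769, -0.00506788,  0.04431143, -0.0625645 ,
        0.10136615]), 'joint_efforts': array([-2.58136271e-03, -5.44633663e+01, -2.73674279e+01,  6.41090563e-02,
        2.26555875e-02, -1.07128430e-04]), 'tcp_pos': array([ 264.77033302, -565.52165569,  221.87883042]), 'eef_rot': array([178.68824449,  89.90960365, 113.77306555]), 'wrist_force': array([-0.23206043, -0.72940875,  0.23125242]), 'moment': array([ 0.0025424 ,  0.03089335, -0.00967495]), 'gripper_width': 87.41154969551307}
scene {'fovy': 54.80530726601103, 'cx': 253.20608607707788, 'cy': 187.17039115153784, 'D': array([-0.06464264,  0.        ,  0.        ,  0.        ,  0.        ]), 'rvec': array([ 2.20148758,  0.70303678, -0.31250145]), 'tvec': array([-378.71459633,  -97.03377048, 1475.85068103])}
side {'fovy': 53.7257748408693, 'cx': 258.60676610847895, 'cy': 191.47516560359776, 'D': array([-0.09785148,  0.        ,  0.        ,  0.        ,  0.        ]), 'rvec': array([ 0.64659233, -2.43401025,  1.41622699]), 'tvec': array([ 405.05810777,  254.5701173 , 1022.81188652])}
{'fovy': 71.21430221791192, 'cx': 253.85767457931635, 'cy': 190.05376091371204, 'D': array([-0.05916529,  0.        ,  0.        ,  0.        ,  0.        ]), 'T_tool_cam': array([[-1.01605123e-03, -3.03072776e-01,  9.52966872e-01,
        -1.61965479e+02],
       [-3.82591882e-04, -9.52967177e-01, -3.03073281e-01,
         8.45118892e+01],
       [ 9.99999411e-01, -6.72535369e-04,  8.52310285e-04,
         8.99336894e-01],
       [ 0.00000000e+00,  0.00000000e+00,  0.00000000e+00,
         1.00000000e+00]])}
```

View pics/s0.png

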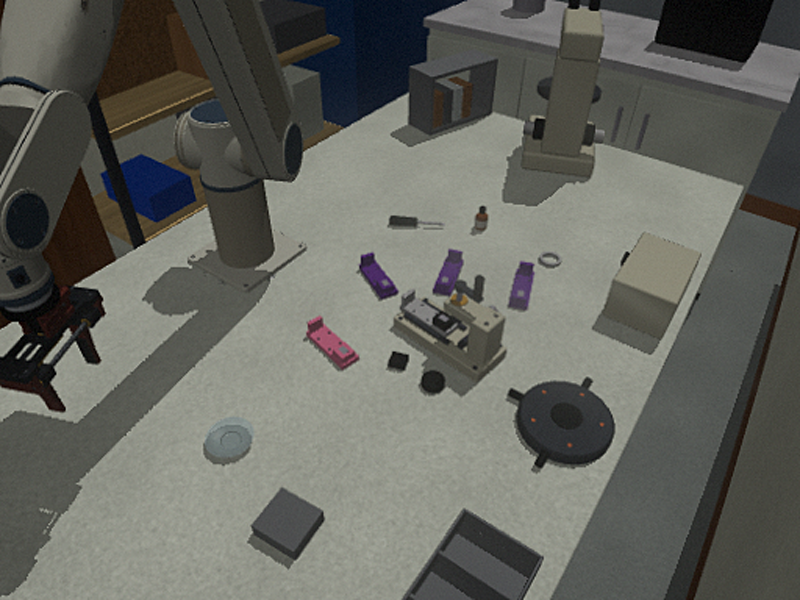

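View pics/d0.png

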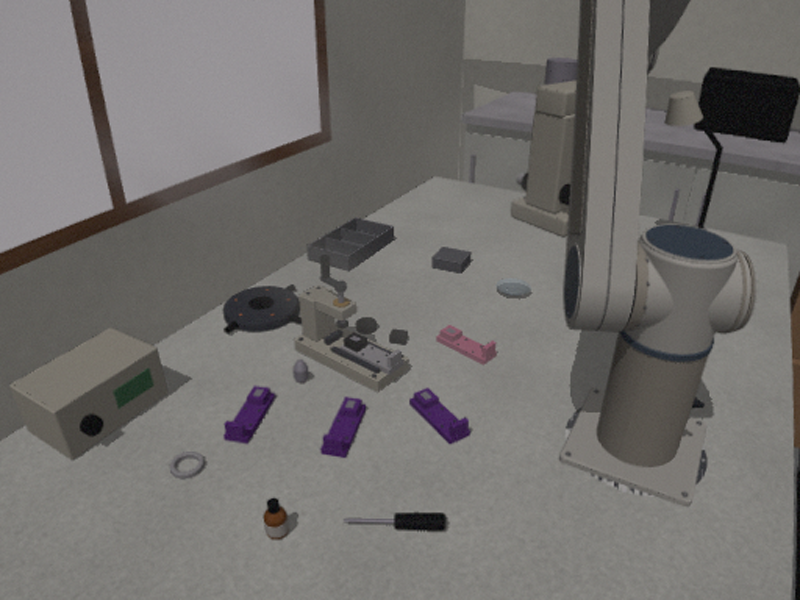

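Could be taken for the carrier, as scene 800×600 pixels: purple bars (378,275), (448,272) and (522,285), pink bar (332,342), and the aluminium bar with black block on the press bed (435,312). I choose the aluminium one, which lies between the rails. The crank knob shows at about (478,287) in scene and (325,262) in side. Next is a close crop of both views.

```bash
cat > h.py <<'E'
from station import bot
import cv2,numpy as np
from scipy.spatial.transform import Rotation as R
def cal(n):
    c=bot.get_calibration(n);f=192/np.tan(np.radians(c["fovy"]/2))
    K=np.array([[f,0,c["cx"]],[0,f,c["cy"]],[0,0,1]]);
    return K,c
def pose(n,s=None):
    K,c=cal(n)
    if n=="wrist":
        T=np.eye(4);T[:3,:3]=R.from_euler("xyz",s["eef_rot"],degrees=True).as_matrix();T[:3,3]=s["tcp_pos"]
        W=np.linalg.inv(T@c["T_tool_cam"]);return K,c["D"],W[:3,:3],W[:3,3]
    return K,c["D"],cv2.Rodrigues(c["rvec"])[0],c["tvec"]
def ray(p,uv):
    K,D,r,t=p
    x=cv2.undistortPoints(np.array([[uv]],float),K,D)[0,0]
    d=r.T@np.array([x[0],x[1],1]);return -r.T@t,d/np.linalg.norm(d)
def onz(p,uv,z):
    o,d=ray(p,uv);return o+d*(z-o[2])/d[2]
def tri(rs):
    A=0;b=0
    for o,d in rs:
        P=np.eye(3)-np.outer(d,d);A=A+P;b=b+P@o
    X=np.linalg.solve(A,b);return X,[np.linalg.norm((np.eye(3)-np.outer(d,d))@(X-o)) for o,d in rs]
def proj(p,X):
    K,D,r,t=p
    return cv2.projectPoints(np.array(X,float).reshape(-1,3),cv2.Rodrigues(r)[0],np.array(t,float),K,D)[0][:,0]
E
python3 - <<'E'
import cv2,numpy as np
a=cv2.imread("pics/scene0.png")[165:245,245:330];b=cv2.imread("pics/side0.png")[155:250,180:265]
f=lambda x:cv2.convertScaleAbs(cv2.resize(x,(400,int(x.shape[0]*400/85)),interpolation=cv2.INTER_CUBIC),alpha=1.4)
a=f(a);b=f(b);c=np.zeros((max(len(a),len(b)),800,3),np.uint8);c[:len(a),:400]=a;c[:len(b),400:]=b;cv2.imwrite("pics/c0.png",c)
E
```

```text
(no output)
```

View pics/c0.png

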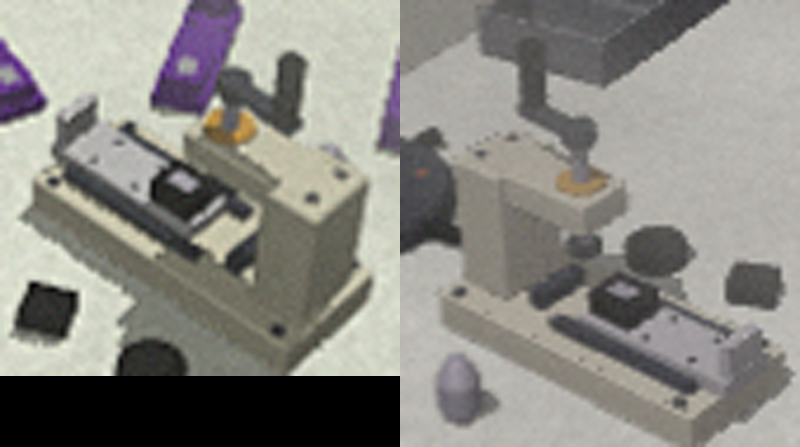

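Run:
```python
from h import *
S=lambda x,y:(245+x/4.706-.4,165+y/4.706-.4)
D=lambda x,y:(180+(x-400)/4.706-.4,155+y/4.706-.4)
ps,pd=pose("scene"),pose("side")
for n,a,b in[("collar",(229,127),(582,183)),("knobtop",(292,58),(531,45)),("knobbot",(288,120),(532,105)),("cranktop hub",(236,78),(580,125)),("tabtop mid",(78,108),(741,338)),("spec top",(180,182),(625,290))]:
    print(n,*tri([ray(ps,S(*a)),ray(pd,D(*b))]))
for n,a in[("front-left",(36,185)),("back -y",(287,352)),("back+y",(372,275))]:print("scene bed",n,onz(ps,S(*a),30))
for n,a in[("A",(443,292)),("B",(698,415)),("C",(790,358))]:print("side bed",n,onz(pd,D(*a),30))
for n,a in[("arm end L",(185,138)),("col back",(365,180)),("col near back",(312,218))]:print("scene z131",n,onz(ps,S(*a),131))
for n,a in[("armend L",(578,215)),("armend R",(627,187)),("col back",(455,155))]:print("side z131",n,onz(pd,D(*a),131))
```

```text
collar [593.08485435  32.74834828 132.1447584 ] [np.float64(0.055886650806816686), np.float64(0.05588665080690348)]
knobtop [636.23378257  22.55410796 219.17291394] [np.float64(0.1380856162222329), np.float64(0.13808561622221793)]
knobbot [640.53459355  19.79236707 172.3716814 ] [np.float64(0.15450354148253265), np.float64(0.1545035414825051)]
cranktop hub [593.83325921  32.05704243 175.45760804] [np.float64(0.8846159854523018), np.float64(0.8846159854525183)]
tabtop mid [459.21832979  52.95111508  65.96525425] [np.float64(0.30919561552933283), np.float64(0.30919561552932034)]
spec top [558.73943752  35.95749133  60.19666583] [np.float64(0.8609571547968783), np.float64(0.8609571547968243)]
scene bed front-left [4.59810699e+02 1.56000778e-01 3.00000000e+01]
scene bed back -y [685.2603818  -32.93581218  30.        ]
scene bed back+y [698.96981202  61.49432504  30.        ]
side bed A [695.55719237  65.65633184  30.        ]
side bed B [465.5717946   95.83990573  30.        ]
side bed C [445.05319235  12.15684157  30.        ]
scene z131 arm end L [574.411164     7.64111734 131.        ]
scene z131 col back [689.7611898  40.8506082 131.       ]
scene z131 col near back [678.5773772   -9.46049541 131.        ]
side z131 armend L [572.84804236  66.52665979 131.        ]
side z131 armend R [565.4235504   20.52695826 131.        ]
side z131 col back [691.82498608  43.36586365 131.        ]
```

The crop confirms it: an aluminium bar with a black block sits between the rails, its tab at crop (78,108) scene and (741,338) side. The knob is at (291,58) and (531,45), and the orange collar at (229,127) and (582,183). Two views put the screw axis near (593,33), z 132, the press yaw near -8°, and the knob near (638,21). It needs about 33 mm of travel. I'll move to a viewing pose above it.

arm_command(
  plan=[
    [[0.245, 0.611, 0.118, 147, 0.0878], [0.245, 0.611, 0.118, 147, 0.0878], [0.245, 0.611, 0.118, 147, 0.0878], [0.245, 0.611, 0.118, 147, 0.0878], [0.245, 0.611, 0.118, 147, 0.0878], [0.245, 0.611, 0.118, 147, 0.0878], [0.245, 0.611, 0.118, 147, 0.0878], [0.245, 0.611, 0.118, 147, 0.0878], [0.245, 0.611, 0.118, 147, 0.0878], [0.245, 0.611, 0.118, 147, 0.0878]],
  ],
)

```text
time: 0.93
tcp_pos: [417.5, -183.2, 296.0]
eef_rot: [-149.2, 90.0, -142.1]
wrist_force: [0.8, 0.1, 0.8]
gripper_width: 87.8
```

arm_command(
  plan=[
    [[0.082, 0.228, 0.044, 75, 0.0], [0.082, 0.228, 0.044, 75, 0.0], [0.082, 0.228, 0.044, 75, 0.0], [0.082, 0.228, 0.044, 75, 0.0], [0.082, 0.228, 0.044, 75, 0.0], [0.082, 0.228, 0.044, 75, 0.0], [0.082, 0.228, 0.044, 75, 0.0], [0.082, 0.228, 0.044, 75, 0.0], [0.082, 0.228, 0.044, 75, 0.0], [0.082, 0.228, 0.044, 75, 0.0]],
  ],
)

```text
time: 1.77
tcp_pos: [499.2, 45.3, 339.6]
eef_rot: [158.2, 89.9, -123.1]
wrist_force: [0.0, -0.1, -0.5]
gripper_width: 24.5
```

arm_command(
  plan=[
    [[0, 0, 0, 3.5, 0.0], [0, 0, 0, 3.5, 0.0], [0, 0, 0, 3.5, 0.0]],
  ],
)

```text
time: 2.02
tcp_pos: [499.0, 45.3, 339.3]
eef_rot: [138.0, 89.9, -139.9]
wrist_force: [-0.2, 0.0, 0.3]
gripper_width: 4.6
```

Run:
```python
from h import *
s=bot.get_state();print(s["time"],s["tcp_pos"],s["eef_rot"],s["eef_rot"][2]-s["eef_rot"][0],s["wrist_force"])
np.save("w1.npy",np.r_[s["tcp_pos"],s["eef_rot"]])
im=bot.camera("wrist")[:,:,::-1].copy();cv2.imwrite("pics/w1raw.png",im)
cv2.imwrite("pics/w1.png",cv2.resize(im,(800,600),interpolation=cv2.INTER_CUBIC))
```

```text
2.0167 [498.98953054  45.333302   339.33438664] [ 137.95343354   89.9133673  -139.93559941] -277.8890329465906 [-0.18603469  0.01139554  0.27534666]
```

View pics/w1.png

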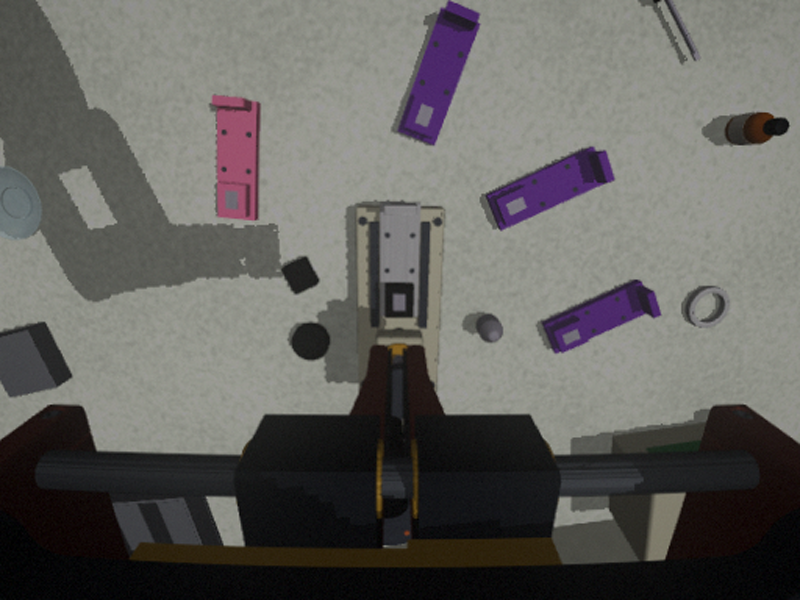

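The wrist view shows the press lined up with the image columns: tab top at (401,210), block at (400,300), bed front corners (357,206) and (445,207), collar at (398,348). The crank is hidden behind the fingers.

Run:
```python
from h import *
w=np.load("w1.npy");p=pose("wrist",dict(tcp_pos=w[:3],eef_rot=w[3:]))
f=lambda x,y,z:onz(p,(x/1.5625-.2,y/1.5625-.2),z).round(1)
for n,x,y,z in[("bedFL",357,206,30),("bedFR",445,207,30),("bedL low",357,345,30),("bedR low",437,385,30),("tabtop far edge",402,204,68),("spec top",400,300,60),("arm front L",379,333,131),("arm front R",422,333,131),("collar",398,349,134),("spec top front",400,284,60),("railL",375,322,38),("railR",425,322,38),("railLt",375,222,38),("railRt",425,222,38)]:
    X=f(x,y,z);d=X[:2]-[593.1,32.7];c,s=np.cos(np.radians(-8)),np.sin(np.radians(-8))
    print(n,X,"press",(d[0]*c+d[1]*s).round(1),(-d[0]*s+d[1]*c).round(1))
```

```text
bedFL [454.4   5.7  30. ] press -133.6 -46.0
bedFR [468.9 102.2  30. ] press -132.7 51.5
bedL low [619.8 -22.1  30. ] press 34.1 -50.6
bedR low [688.4  69.2  30. ] press 89.3 49.4
tabtop far edge [455.8  55.5  68. ] press -139.1 3.5
spec top [559.8  39.3  60. ] press -33.9 1.9
arm front L [566.9  17.7 131. ] press -23.9 -18.5
arm front R [572.5  58.3 131. ] press -24.0 22.5
collar [584.5  33.5 134. ] press -8.6 -0.4
spec top front [541.5  41.7  60. ] press -52.4 1.7
railL [590.    5.4  38. ] press 0.7 -27.5
railR [598.1  64.   38. ] press 0.6 31.7
railLt [473.7  23.4  38. ] press -116.9 -25.8
railRt [481.2  77.9  38. ] press -117.1 29.2
```

arm_command(
  plan=[
    [[-0.066, 0.011, -0.06, 0, 0.0], [-0.066, 0.011, -0.12, 0, 0.0], [-0.066, 0.011, -0.2, 0, 0.0], [-0.066, 0.011, -0.289, 0, 0.0], [-0.066, 0.011, -0.289, 0, 0.0], [-0.066, 0.011, -0.289, 0, 0.0], [-0.066, 0.011, -0.289, 0, 0.0], [-0.066, 0.011, -0.289, 0, 0.0], [-0.066, 0.011, -0.289, 0, 0.0]],
  ],
)

```text
time: 2.82
tcp_pos: [429.9, 55.9, 47.1]
eef_rot: [109.6, 89.5, -168.4]
wrist_force: [-0.6, -0.8, -0.0]
gripper_width: 0.3
```

Run:
```python
from h import *
s=bot.get_state();print(s["time"],s["tcp_pos"],s["wrist_force"],s["gripper_width"])
ims=[bot.camera(n)[:,:,::-1] for n in("scene","side","wrist")]
a=ims[0][165:245,235:335];b=ims[1][155:250,180:275];w=ims[2]
f=lambda x,W:cv2.convertScaleAbs(cv2.resize(x,(W,int(x.shape[0]*W/x.shape[1])),interpolation=cv2.INTER_CUBIC),alpha=1.4)
c=np.zeros((600,800,3),np.uint8)
for im,x,y in((f(a,400),0,0),(f(b,400),400,0)):c[y:y+len(im),x:x+400]=im[:600-y]
q=f(w,240);c[410:410+180,0:240]=q;cv2.imwrite("pics/c1.png",c)
```

```text
2.8167 [429.93034541  55.92369985  47.06186636] [-0.58095254 -0.78639859 -0.04193305] 0.2666228968174341
```

View pics/c1.png

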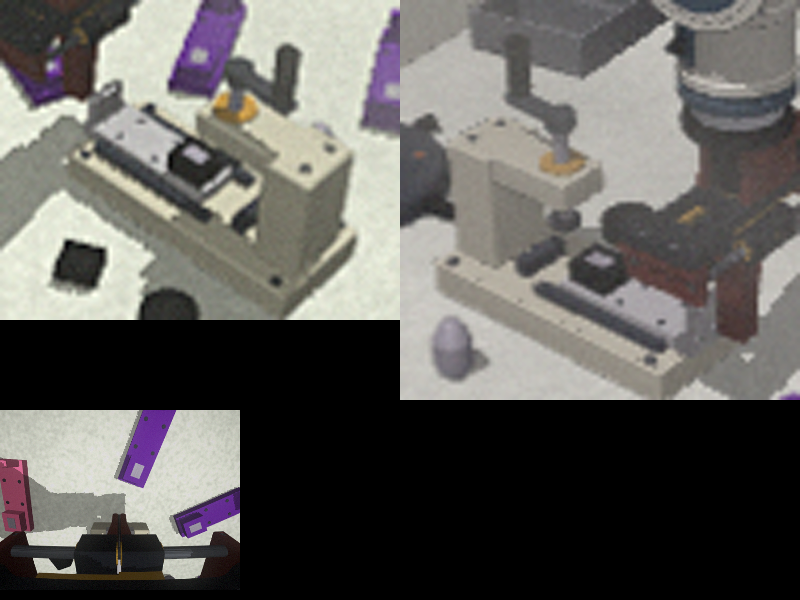

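The fingers stand just behind the tab (scene crop ≈(85,90), side crop ≈(725,310)) and everything else is clear. I'll push gently along the bed.

arm_command(
  plan=[
    [[0.003, -0.0004, 0.002, 0, 0.0], [0.006, -0.0008, 0.002, 0, 0.0], [0.009, -0.0012, 0.002, 0, 0.0], [0.012, -0.0017, 0.002, 0, 0.0], [0.015, -0.0021, 0.002, 0, 0.0], [0.018, -0.0025, 0.002, 0, 0.0], [0.021, -0.003, 0.002, 0, 0.0], [0.024, -0.0034, 0.002, 0, 0.0], [0.027, -0.0038, 0.002, 0, 0.0], [0.03, -0.0042, 0.002, 0, 0.0]],
  ],
)

```text
time: 3.8
tcp_pos: [462.7, 52.0, 53.6]
eef_rot: [118.6, 89.8, -159.3]
wrist_force: [-6.6, 1.5, 5.7]
gripper_width: 0.9
```

arm_command(
  plan=[
    [[0.0015, -0.0002, 0, 0, 0.0], [0.003, -0.0004, 0, 0, 0.0], [0.0045, -0.0006, 0, 0, 0.0], [0.006, -0.0008, 0, 0, 0.0], [0.0075, -0.001, 0, 0, 0.0], [0.009, -0.0012, 0, 0, 0.0]],
  ],
)

```text
time: 4.3
tcp_pos: [470.6, 50.8, 53.7]
eef_rot: [109.9, 89.7, -168.0]
wrist_force: [-6.4, 1.6, 5.7]
gripper_width: 0.4
```

arm_command(
  plan=[
    [[0.001, -0.0001, 0, 0, 0.0], [0.002, -0.0003, 0, 0, 0.0], [0.003, -0.0004, 0, 0, 0.0], [0.004, -0.0006, 0, 0, 0.0]],
  ],
)

```text
time: 4.63
tcp_pos: [474.7, 50.2, 53.7]
eef_rot: [109.3, 89.7, -168.7]
wrist_force: [-4.0, 0.8, 3.0]
gripper_width: 0.5
```

Run:
```python
from h import *
s=bot.get_state();print(s["time"],s["tcp_pos"],s["wrist_force"],s["gripper_width"])
ims=[bot.camera(n)[:,:,::-1] for n in("scene","side")]
a=ims[0][165:245,235:335];b=ims[1][155:250,180:275]
f=lambda x,W:cv2.convertScaleAbs(cv2.resize(x,(W,int(x.shape[0]*W/x.shape[1])),interpolation=cv2.INTER_CUBIC),alpha=1.4)
c=np.zeros((400,800,3),np.uint8)
for im,x,y in((f(a,400),0,0),(f(b,400),400,0)):c[y:y+len(im),x:x+400]=im[:600-y]
cv2.imwrite("pics/c2.png",c)
```

```text
4.6333 [474.72432023  50.18241184  53.69245497] [-3.95253001  0.83517624  3.04346374] 0.5201218724266834
```

View pics/c2.png

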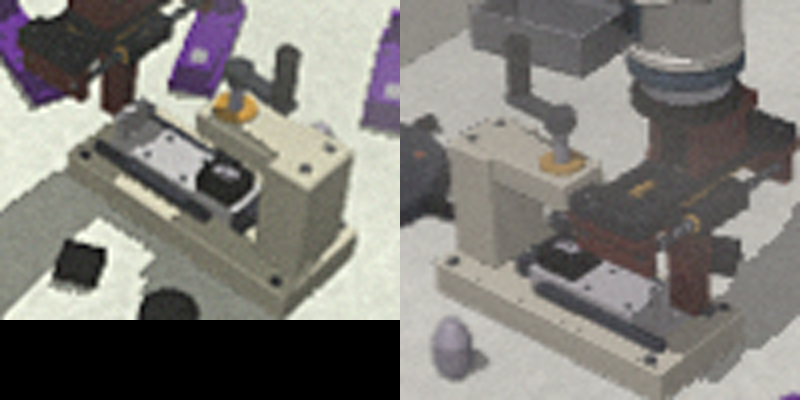

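The carrier has slid close to the stop: the block at (222,182) in scene is near the screw axis. I'll creep until the force rises.

arm_command(
  plan=[
    [[0.001, -0.0001, 0, 0, 0.0], [0.002, -0.0003, 0, 0, 0.0], [0.003, -0.0004, 0, 0, 0.0], [0.003, -0.0004, 0, 0, 0.0]],
  ],
)

```text
time: 5.07
tcp_pos: [477.3, 49.8, 53.7]
eef_rot: [108.1, 89.7, -169.9]
wrist_force: [-4.3, 0.8, 3.3]
gripper_width: 0.3
```

arm_command(
  plan=[
    [[0.001, -0.0001, 0, 0, 0.0], [0.002, -0.0003, 0, 0, 0.0], [0.002, -0.0003, 0, 0, 0.0]],
  ],
)

```text
time: 5.32
tcp_pos: [477.2, 49.7, 53.6]
eef_rot: [103.0, 89.4, -175.0]
wrist_force: [-8.4, 3.4, 8.3]
gripper_width: 0.5
```

arm_command(
  plan=[
    [[0.001, -0.0001, 0, 0, 0.0], [0.003, -0.0004, 0, 0, 0.0], [0.003, -0.0004, 0, 0, 0.0]],
  ],
)

```text
time: 5.57
tcp_pos: [477.2, 49.5, 53.4]
eef_rot: [100.5, 89.1, -177.5]
wrist_force: [-12.1, 3.7, 10.9]
gripper_width: 0.5
```

The tool is stalled at press x ≈ -117, exactly the expected home position, and the force rises, so it is at the stop. I'll back off and rise.

arm_command(
  plan=[
    [[-0.008, 0.001, 0, 0, 0.0], [-0.025, 0.0035, 0, 0, 0.0], [-0.04, 0.0055, 0.01, 0, 0.0], [-0.04, 0.0055, 0.05, 0, 0.04], [-0.04, 0.0055, 0.1, 0, 0.04], [-0.04, 0.0055, 0.15, 0, 0.04], [-0.04, 0.0055, 0.2, 0, 0.04], [-0.04, 0.0055, 0.25, 0, 0.04], [-0.02, 0.0055, 0.26, 0, 0.04], [0.02, -0.002, 0.267, 0, 0.04]],
  ],
)

```text
time: 6.4
tcp_pos: [494.9, 48.8, 326.5]
eef_rot: [94.4, 89.7, 176.5]
wrist_force: [1.2, 0.0, 1.6]
gripper_width: 39.6
```

arm_command(
  plan=[
    [[0.03, -0.005, 0, 0, 0.06], [0.06, -0.01, 0, 0, 0.06], [0.08, -0.012, 0, 0, 0.06], [0.08, -0.012, 0, 0, 0.06], [0.08, -0.012, 0, 0, 0.06]],
  ],
)

```text
time: 6.82
tcp_pos: [575.2, 36.7, 326.0]
eef_rot: [94.9, 89.7, 176.9]
wrist_force: [0.1, -0.0, -1.0]
gripper_width: 60.0
```

Run:
```python
from h import *
s=bot.get_state();print(s["time"],s["tcp_pos"],s["eef_rot"][2]-s["eef_rot"][0],s["wrist_force"],s["gripper_width"])
np.save("w2.npy",np.r_[s["tcp_pos"],s["eef_rot"]])
im=bot.camera("wrist")[:,:,::-1].copy();cv2.imwrite("pics/w2raw.png",im)
cv2.imwrite("pics/w2.png",cv2.convertScaleAbs(cv2.resize(im[130:380,150:360],None,fx=2.4,fy=2.4,interpolation=cv2.INTER_CUBIC),alpha=1.6))
```

```text
6.8167 [575.24227943  36.66504684 326.01485417] 82.03186898122874 [ 0.05395046 -0.03264406 -1.01149392] 60.035131572595816
```

View pics/w2.png

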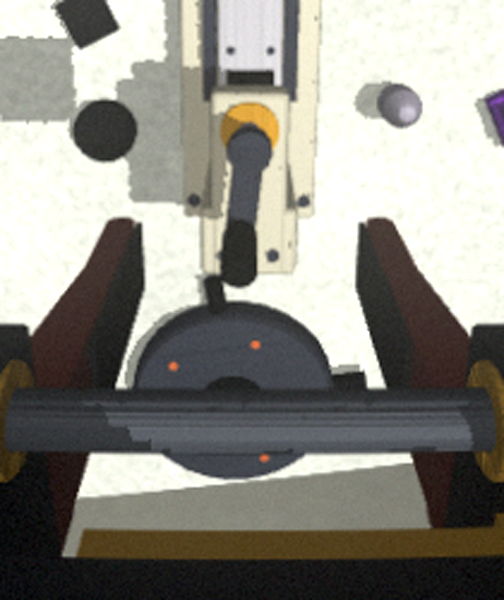

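The wrist view shows the crank clearly: collar (249,127), hub (249,148), and the knob leaning from its foot (241,232) to its top disc (239,267).

Run:
```python
from h import *
w=np.load("w2.npy");p=pose("wrist",dict(tcp_pos=w[:3],eef_rot=w[3:]))
f=lambda x,y,z:onz(p,(150+x/2.4-.3,130+y/2.4-.3),z).round(1)
for n,x,y,z in[("collar",249,127,134),("hub",249,148,176),("knobtop",239,268,219),("crank mid near foot",243,205,172),("armfrontL",216,94,131),("armfrontR",289,94,131),("pillarL",201,272,131),("R",296,272,131)]:print(n,f(x,y,z))
ax=np.array([593.1,33.2])
for z in range(60,100,4): print(z,(proj(pose("side"),[*ax,z])[0]-[180,155])*400/95+[400,0])
```

```text
collar [593.2  32.8 134. ]
hub [592.5  33.  176. ]
knobtop [636.7  22.2 219. ]
crank mid near foot [624.8  25.2 172. ]
armfrontL [572.2  16.8 131. ]
armfrontR [577.9  57.9 131. ]
pillarL [682.7 -10.  131. ]
R [690.9  48.6 131. ]
60 [565.35578452 243.87590345]
64 [565.11153566 239.48112662]
68 [564.86672794 235.07167455]
72 [564.62136087 230.64749367]
76 [564.375434   226.20853032]
80 [564.12894687 221.75473075]
84 [563.88189907 217.28604111]
88 [563.63429018 212.80240745]
92 [563.38611982 208.30377574]
96 [563.13738764 203.79009186]
```

arm_command(
  plan=[
    [[0.03, -0.007, 0, 0, 0.05], [0.0617, -0.0146, 0, 0, 0.045], [0.0617, -0.0146, -0.03, 0, 0.045], [0.0617, -0.0146, -0.07, 0, 0.045], [0.0617, -0.0146, -0.11, 0, 0.045], [0.0617, -0.0146, -0.13, 0, 0.045], [0.0617, -0.0146, -0.143, 0, 0.045], [0.0617, -0.0146, -0.143, 0, 0.045], [0.0617, -0.0146, -0.143, 0, 0.045]],
  ],
)

```text
time: 7.62
tcp_pos: [635.9, 22.4, 183.8]
eef_rot: [95.4, 89.6, 177.4]
wrist_force: [-0.3, -1.2, 0.2]
gripper_width: 44.7
```

arm_command(
  plan=[
    [[0, 0, 0, 0, 0.0], [0, 0, 0, 0, 0.0], [0, 0, 0, 0, 0.0], [0, 0, 0, 0, 0.0], [0, 0, 0, 0, 0.0], [0, 0, 0, 0, 0.0]],
  ],
  grip_force=20,
)

```text
time: 8.12
tcp_pos: [636.4, 22.5, 184.6]
eef_rot: [92.7, 89.7, 174.7]
wrist_force: [0.2, 0.3, 4.7]
gripper_width: 17.4
```

Run:
```python
from h import *
s=bot.get_state();print(s["time"],s["tcp_pos"],s["wrist_force"],s["gripper_width"])
ims=[bot.camera(n)[:,:,::-1] for n in("scene","side")]
a=ims[0][145:240,245:345];b=ims[1][145:240,180:280]
f=lambda x,W:cv2.convertScaleAbs(cv2.resize(x,(W,int(x.shape[0]*W/x.shape[1])),interpolation=cv2.INTER_CUBIC),alpha=1.4)
cv2.imwrite("pics/c3.png",np.hstack([f(a,400),f(b,400)]))
# rows for circular moves
c=np.array([593.2,33.0]);p=s["tcp_pos"][:2];a0=np.degrees(np.arctan2(*(p-c)[::-1]));print("r",np.linalg.norm(p-c),"ang",a0)
```

```text
8.1167 [636.39214278  22.46071549 184.63746865] [0.15531042 0.29784134 4.72351342] 17.43603777140848
r 44.45939400758507 ang -13.71273975128275
```

View pics/c3.png

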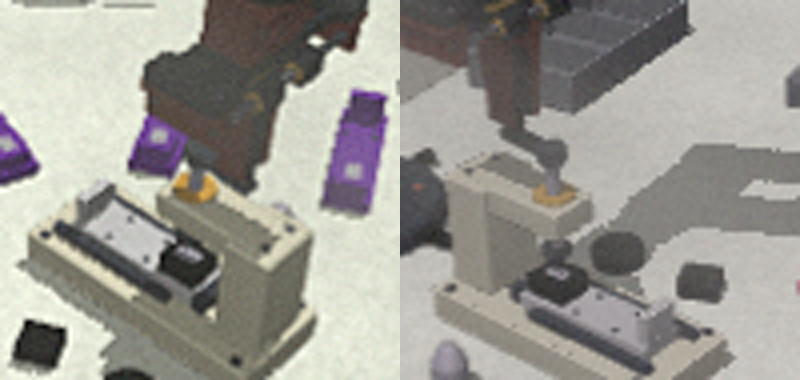

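Knob gripped: width 17.4 mm against 18 expected. The block stands under the pad (side crop (555,280)) and the bar's end is at the stop. Now a helper to work out the arc shifts.

```bash
cat > arc.py <<'E'
import sys;from h import *
# target angle after start a0, r, z0; args: from-total, step deg, n
C=np.array([593.2,33.0]);A0=-14.0;r=45.0;Z0=184.4
s=bot.get_state();p=s["tcp_pos"];F=s["wrist_force"]
a=np.radians(np.degrees(np.arctan2(*(p[:2]-C)[::-1])));t=np.array([np.sin(a),-np.cos(a)]);n=np.array([np.cos(a),np.sin(a)])
done=(A0-np.degrees(a))%360
print("t",round(s["time"],2),"done mod360",done.round(1),"r",np.linalg.norm(p[:2]-C).round(2),"z",p[2].round(1),"drag",(-F[:2]@t).round(2),"radial",(F[:2]@n).round(2),"fz",F[2].round(2),"Mz",s["moment"][2].round(3),"w",s["gripper_width"].round(1))
if len(sys.argv)>1:
    tot,st,k=map(float,sys.argv[1:])
    th=np.radians(A0-tot-st*np.arange(1,int(k)+1))
    X=np.c_[C[0]+r*np.cos(th),C[1]+r*np.sin(th),Z0-16*(tot+st*np.arange(1,int(k)+1))/360]-p
    print([[round(v/1000,4) for v in x]+[0,0.0] for x in X.tolist()])
E
python3 arc.py 0 8 10
```

```text
Traceback (most recent call last):
  File "arc.py", line 7, in <module>
    print("t",round(s["time"],2),"done mod360",done.round(1),"r",np.linalg.norm(p[:2]-C).round(2),"z",p[2].round(1),"drag",(-F[:2]@t).round(2),"radial",(F[:2]@n).round(2),"fz",F[2].round(2),"Mz",s["moment"][2].round(3),"w",s["gripper_width"].round(1))
                                                                                                                                                                                                                               ^^^^^^^^^^^^^^^^^^^^^^^^
AttributeError: 'float' object has no attribute 'round'
```

```bash
sed -i 's/s\["gripper_width"\].round(1)/round(s["gripper_width"],1)/' arc.py; python3 arc.py 0 8 10
```

```text
t 8.22 done mod360 359.7 r 44.49 z 184.6 drag 0.03 radial 0.02 fz 5.18 Mz 0.06 w 17.8
[[-0.0015, -0.0063, -0.0005, 0, 0.0], [-0.0043, -0.012, -0.0009, 0, 0.0], [-0.0078, -0.0172, -0.0012, 0, 0.0], [-0.012, -0.0218, -0.0016, 0, 0.0], [-0.0168, -0.0259, -0.0019, 0, 0.0], [-0.0221, -0.0292, -0.0023, 0, 0.0], [-0.0278, -0.0317, -0.0027, 0, 0.0], [-0.0339, -0.0335, -0.003, 0, 0.0], [-0.0401, -0.0343, -0.0034, 0, 0.0], [-0.0464, -0.0343, -0.0037, 0, 0.0]]
```

arm_command(
  plan=[
    [[-0.0015, -0.0063, -0.0005, 0, 0.0], [-0.0043, -0.012, -0.0009, 0, 0.0], [-0.0078, -0.0172, -0.0012, 0, 0.0], [-0.012, -0.0218, -0.0016, 0, 0.0], [-0.0168, -0.0259, -0.0019, 0, 0.0], [-0.0221, -0.0292, -0.0023, 0, 0.0], [-0.0278, -0.0317, -0.0027, 0, 0.0], [-0.0339, -0.0335, -0.003, 0, 0.0], [-0.0401, -0.0343, -0.0034, 0, 0.0], [-0.0464, -0.0343, -0.0037, 0, 0.0]],
  ],
)

```text
time: 9.05
tcp_pos: [591.7, -11.4, 181.4]
eef_rot: [31.5, 89.9, 113.6]
wrist_force: [6.2, 3.7, -1.0]
gripper_width: 17.8
```

```bash
python3 arc.py 80 6 10
```

```text
t 9.05 done mod360 78.0 r 44.4 z 181.4 drag 6.08 radial -3.9 fz -1.01 Mz -0.015 w 17.8
[[-0.0063, 0.0001, -0.0008, 0, 0.0], [-0.0109, 0.0011, -0.0011, 0, 0.0], [-0.0153, 0.0026, -0.0013, 0, 0.0], [-0.0196, 0.0046, -0.0016, 0, 0.0], [-0.0236, 0.0071, -0.0019, 0, 0.0], [-0.0274, 0.0099, -0.0021, 0, 0.0], [-0.0308, 0.0131, -0.0024, 0, 0.0], [-0.0339, 0.0167, -0.0027, 0, 0.0], [-0.0366, 0.0205, -0.0029, 0, 0.0], [-0.0389, 0.0246, -0.0032, 0, 0.0]]
```

arm_command(
  plan=[
    [[-0.0063, 0.0001, -0.0008, 0, 0.0], [-0.0109, 0.0011, -0.0011, 0, 0.0], [-0.0153, 0.0026, -0.0013, 0, 0.0], [-0.0196, 0.0046, -0.0016, 0, 0.0], [-0.0236, 0.0071, -0.0019, 0, 0.0], [-0.0274, 0.0099, -0.0021, 0, 0.0], [-0.0308, 0.0131, -0.0024, 0, 0.0], [-0.0339, 0.0167, -0.0027, 0, 0.0], [-0.0366, 0.0205, -0.0029, 0, 0.0], [-0.0389, 0.0246, -0.0032, 0, 0.0]],
  ],
)

```text
time: 9.88
tcp_pos: [553.4, 12.1, 178.6]
eef_rot: [-109.9, 89.9, -27.8]
wrist_force: [1.8, -5.4, 4.2]
gripper_width: 17.7
```

```bash
sed -i 's/r=45.0/r=44.7/' arc.py; python3 arc.py 140 4 10
```

```text
t 9.88 done mod360 138.3 r 44.99 z 178.6 drag 5.65 radial 0.91 fz 4.17 Mz -0.034 w 17.7
[[-0.0016, 0.0042, -0.0006, 0, 0.0], [-0.0027, 0.0071, -0.0007, 0, 0.0], [-0.0035, 0.0101, -0.0009, 0, 0.0], [-0.0042, 0.0132, -0.0011, 0, 0.0], [-0.0046, 0.0163, -0.0013, 0, 0.0], [-0.0048, 0.0194, -0.0014, 0, 0.0], [-0.0048, 0.0225, -0.0016, 0, 0.0], [-0.0046, 0.0256, -0.0018, 0, 0.0], [-0.0042, 0.0287, -0.002, 0, 0.0], [-0.0035, 0.0317, -0.0022, 0, 0.0]]
```

arm_command(
  plan=[
    [[-0.0016, 0.0042, -0.0006, 0, 0.0], [-0.0027, 0.0071, -0.0007, 0, 0.0], [-0.0035, 0.0101, -0.0009, 0, 0.0], [-0.0042, 0.0132, -0.0011, 0, 0.0], [-0.0046, 0.0163, -0.0013, 0, 0.0], [-0.0048, 0.0194, -0.0014, 0, 0.0], [-0.0048, 0.0225, -0.0016, 0, 0.0], [-0.0046, 0.0256, -0.0018, 0, 0.0], [-0.0042, 0.0287, -0.002, 0, 0.0], [-0.0035, 0.0317, -0.0022, 0, 0.0]],
  ],
)

```text
time: 10.72
tcp_pos: [548.8, 42.9, 176.6]
eef_rot: [157.2, 89.9, -120.7]
wrist_force: [-5.0, -4.2, 8.6]
gripper_width: 17.2
```

```bash
python3 arc.py 180 4 10
```

```text
t 10.72 done mod360 178.6 r 45.5 z 176.6 drag 5.22 radial 3.96 fz 8.58 Mz 0.002 w 17.2
[[0.0019, 0.0039, -0.0004, 0, 0.0], [0.003, 0.0069, -0.0006, 0, 0.0], [0.0042, 0.0097, -0.0008, 0, 0.0], [0.0057, 0.0125, -0.0009, 0, 0.0], [0.0074, 0.0151, -0.0011, 0, 0.0], [0.0092, 0.0176, -0.0013, 0, 0.0], [0.0112, 0.02, -0.0015, 0, 0.0], [0.0134, 0.0223, -0.0016, 0, 0.0], [0.0157, 0.0244, -0.0018, 0, 0.0], [0.0181, 0.0263, -0.002, 0, 0.0]]
```

```bash
sed -i 's/r=44.7/r=45.0/;s/593.2,33.0/592.7,33.4/' arc.py; python3 arc.py 180 4 10
```

```text
t 10.72 done mod360 178.2 r 44.92 z 176.6 drag 5.19 radial 3.99 fz 8.58 Mz 0.002 w 17.2
[[0.0011, 0.0044, -0.0004, 0, 0.0], [0.0022, 0.0074, -0.0006, 0, 0.0], [0.0035, 0.0102, -0.0008, 0, 0.0], [0.0049, 0.013, -0.0009, 0, 0.0], [0.0066, 0.0157, -0.0011, 0, 0.0], [0.0084, 0.0182, -0.0013, 0, 0.0], [0.0105, 0.0206, -0.0015, 0, 0.0], [0.0126, 0.0229, -0.0016, 0, 0.0], [0.015, 0.025, -0.0018, 0, 0.0], [0.0175, 0.0269, -0.002, 0, 0.0]]
```

arm_command(
  plan=[
    [[0.0011, 0.0044, -0.0004, 0, 0.0], [0.0022, 0.0074, -0.0006, 0, 0.0], [0.0035, 0.0102, -0.0008, 0, 0.0], [0.0049, 0.013, -0.0009, 0, 0.0], [0.0066, 0.0157, -0.0011, 0, 0.0], [0.0084, 0.0182, -0.0013, 0, 0.0], [0.0105, 0.0206, -0.0015, 0, 0.0], [0.0126, 0.0229, -0.0016, 0, 0.0], [0.015, 0.025, -0.0018, 0, 0.0], [0.0175, 0.0269, -0.002, 0, 0.0]],
  ],
)

```text
time: 11.55
tcp_pos: [565.2, 69.3, 174.8]
eef_rot: [136.4, 89.7, -141.5]
wrist_force: [-6.1, -2.0, 8.3]
gripper_width: 17.9
```

```bash
python3 arc.py 220 4 10
```

```text
t 11.55 done mod360 218.6 r 45.23 z 174.8 drag 6.01 radial 2.11 fz 8.27 Mz -0.058 w 17.9
[[0.0036, 0.0022, -0.0004, 0, 0.0], [0.0063, 0.0038, -0.0006, 0, 0.0], [0.0092, 0.0052, -0.0008, 0, 0.0], [0.0121, 0.0064, -0.0009, 0, 0.0], [0.0151, 0.0073, -0.0011, 0, 0.0], [0.0181, 0.0081, -0.0013, 0, 0.0], [0.0212, 0.0086, -0.0015, 0, 0.0], [0.0243, 0.009, -0.0016, 0, 0.0], [0.0275, 0.0091, -0.0018, 0, 0.0], [0.0306, 0.009, -0.002, 0, 0.0]]
```

arm_command(
  plan=[
    [[0.0036, 0.0022, -0.0004, 0, 0.0], [0.0063, 0.0038, -0.0006, 0, 0.0], [0.0092, 0.0052, -0.0008, 0, 0.0], [0.0121, 0.0064, -0.0009, 0, 0.0], [0.0151, 0.0073, -0.0011, 0, 0.0], [0.0181, 0.0081, -0.0013, 0, 0.0], [0.0212, 0.0086, -0.0015, 0, 0.0], [0.0243, 0.009, -0.0016, 0, 0.0], [0.0275, 0.0091, -0.0018, 0, 0.0], [0.0306, 0.009, -0.002, 0, 0.0]],
  ],
)

```text
time: 12.38
tcp_pos: [594.8, 78.7, 173.1]
eef_rot: [118.8, 89.6, -159.2]
wrist_force: [-4.9, 2.3, 8.1]
gripper_width: 17.7
```

```bash
python3 arc.py 260 4 10;python3 - <<'E'
from h import *
b=bot.camera("side")[:,:,::-1][180:235,190:270]
cv2.imwrite("pics/c4.png",cv2.convertScaleAbs(cv2.resize(b,(640,440),interpolation=cv2.INTER_CUBIC),alpha=2))
E
```

```text
t 12.38 done mod360 258.7 r 45.33 z 173.1 drag 4.99 radial 2.1 fz 8.15 Mz -0.005 w 17.7
[[0.0041, -0.0007, -0.0004, 0, 0.0], [0.0072, -0.0013, -0.0006, 0, 0.0], [0.0103, -0.002, -0.0008, 0, 0.0], [0.0133, -0.003, -0.0009, 0, 0.0], [0.0162, -0.0042, -0.0011, 0, 0.0], [0.019, -0.0056, -0.0013, 0, 0.0], [0.0217, -0.0071, -0.0015, 0, 0.0], [0.0243, -0.0089, -0.0016, 0, 0.0], [0.0268, -0.0108, -0.0018, 0, 0.0], [0.0291, -0.0129, -0.002, 0, 0.0]]
```

View pics/c4.png

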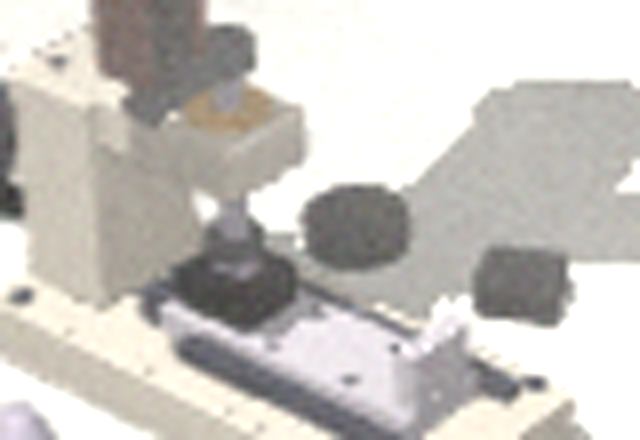

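The pad (232,240) is now just above the block (235,290), still clear by a little. I'll take smaller arcs from here.

arm_command(
  plan=[
    [[0.0041, -0.0007, -0.0004, 0, 0.0], [0.0072, -0.0013, -0.0006, 0, 0.0], [0.0103, -0.002, -0.0008, 0, 0.0], [0.0133, -0.003, -0.0009, 0, 0.0], [0.0162, -0.0042, -0.0011, 0, 0.0], [0.019, -0.0056, -0.0013, 0, 0.0], [0.0217, -0.0071, -0.0015, 0, 0.0]],
  ],
)

```text
time: 13.02
tcp_pos: [616.4, 72.1, 171.8]
eef_rot: [108.4, 89.6, -169.5]
wrist_force: [-4.8, 3.4, 6.5]
gripper_width: 17.7
```

```bash
python3 arc.py 288 4 7
```

```text
t 13.02 done mod360 287.4 r 45.39 z 171.8 drag 5.92 radial 0.39 fz 6.46 Mz -0.003 w 17.7
[[0.0028, -0.0023, -0.0004, 0, 0.0], [0.0052, -0.0043, -0.0005, 0, 0.0], [0.0076, -0.0064, -0.0007, 0, 0.0], [0.0098, -0.0086, -0.0009, 0, 0.0], [0.0118, -0.011, -0.0011, 0, 0.0], [0.0136, -0.0136, -0.0013, 0, 0.0], [0.0153, -0.0162, -0.0014, 0, 0.0]]
```

arm_command(
  plan=[
    [[0.0028, -0.0023, -0.0004, 0, 0.0], [0.0052, -0.0043, -0.0005, 0, 0.0], [0.0076, -0.0064, -0.0007, 0, 0.0], [0.0098, -0.0086, -0.0009, 0, 0.0], [0.0118, -0.011, -0.0011, 0, 0.0], [0.0136, -0.0136, -0.0013, 0, 0.0], [0.0153, -0.0162, -0.0014, 0, 0.0]],
  ],
)

```text
time: 13.6
tcp_pos: [631.5, 56.9, 170.7]
eef_rot: [95.8, 89.5, 177.9]
wrist_force: [-2.8, 5.2, 3.6]
gripper_width: 17.3
```

```bash
python3 arc.py 316 4 7
```

```text
t 13.6 done mod360 314.8 r 45.31 z 170.7 drag 5.93 radial 0.26 fz 3.57 Mz -0.004 w 17.3
[[0.0017, -0.0037, -0.0005, 0, 0.0], [0.003, -0.0066, -0.0007, 0, 0.0], [0.004, -0.0096, -0.0008, 0, 0.0], [0.0049, -0.0126, -0.001, 0, 0.0], [0.0056, -0.0157, -0.0012, 0, 0.0], [0.006, -0.0188, -0.0014, 0, 0.0], [0.0062, -0.0219, -0.0016, 0, 0.0]]
```

arm_command(
  plan=[
    [[0.0017, -0.0037, -0.0005, 0, 0.0], [0.003, -0.0066, -0.0007, 0, 0.0], [0.004, -0.0096, -0.0008, 0, 0.0], [0.0049, -0.0126, -0.001, 0, 0.0], [0.0056, -0.0157, -0.0012, 0, 0.0], [0.006, -0.0188, -0.0014, 0, 0.0], [0.0062, -0.0219, -0.0016, 0, 0.0]],
  ],
)

```text
time: 14.18
tcp_pos: [637.8, 35.9, 169.4]
eef_rot: [82.6, 89.6, 164.7]
wrist_force: [-1.4, 5.3, 4.1]
gripper_width: 18.1
```

```bash
python3 arc.py 344 4 7
```

```text
t 14.18 done mod360 342.8 r 45.17 z 169.4 drag 5.41 radial -1.13 fz 4.12 Mz 0.008 w 18.1
[[-0.0001, -0.0041, -0.0005, 0, 0.0], [-0.0003, -0.0072, -0.0007, 0, 0.0], [-0.0008, -0.0103, -0.0008, 0, 0.0], [-0.0014, -0.0134, -0.001, 0, 0.0], [-0.0023, -0.0164, -0.0012, 0, 0.0], [-0.0034, -0.0194, -0.0014, 0, 0.0], [-0.0046, -0.0223, -0.0016, 0, 0.0]]
```

Still free (5.4).

arm_command(
  plan=[
    [[-0.0001, -0.0041, -0.0005, 0, 0.0], [-0.0003, -0.0072, -0.0007, 0, 0.0], [-0.0008, -0.0103, -0.0008, 0, 0.0], [-0.0014, -0.0134, -0.001, 0, 0.0], [-0.0023, -0.0164, -0.0012, 0, 0.0], [-0.0034, -0.0194, -0.0014, 0, 0.0], [-0.0046, -0.0223, -0.0016, 0, 0.0]],
  ],
)

```text
time: 14.77
tcp_pos: [633.7, 14.6, 168.2]
eef_rot: [66.2, 89.6, 148.3]
wrist_force: [1.0, 5.4, 4.5]
gripper_width: 17.2
```

```bash
python3 arc.py 372 4 7
```

```text
t 14.77 done mod360 10.6 r 45.05 z 168.2 drag 5.28 radial -1.34 fz 4.52 Mz 0.003 w 17.2
[[-0.002, -0.0037, -0.0005, 0, 0.0], [-0.0036, -0.0064, -0.0007, 0, 0.0], [-0.0055, -0.0089, -0.0009, 0, 0.0], [-0.0075, -0.0113, -0.001, 0, 0.0], [-0.0097, -0.0136, -0.0012, 0, 0.0], [-0.012, -0.0157, -0.0014, 0, 0.0], [-0.0145, -0.0176, -0.0016, 0, 0.0]]
```

arm_command(
  plan=[
    [[-0.002, -0.0037, -0.0005, 0, 0.0], [-0.0036, -0.0064, -0.0007, 0, 0.0], [-0.0055, -0.0089, -0.0009, 0, 0.0], [-0.0075, -0.0113, -0.001, 0, 0.0], [-0.0097, -0.0136, -0.0012, 0, 0.0], [-0.012, -0.0157, -0.0014, 0, 0.0], [-0.0145, -0.0176, -0.0016, 0, 0.0]],
  ],
)

```text
time: 15.35
tcp_pos: [620.2, -2.1, 167.0]
eef_rot: [42.7, 89.6, 124.7]
wrist_force: [3.1, 5.3, 1.3]
gripper_width: 17.6
```

```bash
python3 arc.py 400 4 7
```

```text
t 15.35 done mod360 38.3 r 44.9 z 167.0 drag 5.66 radial -2.27 fz 1.33 Mz 0.024 w 17.6
[[-0.0036, -0.0027, -0.0006, 0, 0.0], [-0.0064, -0.0042, -0.0007, 0, 0.0], [-0.0092, -0.0056, -0.0009, 0, 0.0], [-0.0121, -0.0068, -0.0011, 0, 0.0], [-0.0151, -0.0078, -0.0013, 0, 0.0], [-0.0181, -0.0085, -0.0015, 0, 0.0], [-0.0212, -0.0091, -0.0016, 0, 0.0]]
```

arm_command(
  plan=[
    [[-0.0036, -0.0027, -0.0006, 0, 0.0], [-0.0064, -0.0042, -0.0007, 0, 0.0], [-0.0092, -0.0056, -0.0009, 0, 0.0], [-0.0121, -0.0068, -0.0011, 0, 0.0], [-0.0151, -0.0078, -0.0013, 0, 0.0], [-0.0181, -0.0085, -0.0015, 0, 0.0], [-0.0212, -0.0091, -0.0016, 0, 0.0]],
  ],
)

```text
time: 15.93
tcp_pos: [600.8, -10.7, 165.9]
eef_rot: [4.4, 89.6, 86.4]
wrist_force: [5.6, 3.5, -0.7]
gripper_width: 17.7
```

```bash
python3 arc.py 428 4 7
```

```text
t 15.93 done mod360 65.6 r 44.79 z 165.9 drag 6.16 radial -2.46 fz -0.67 Mz -0.01 w 17.7
[[-0.005, -0.0008, -0.0007, 0, 0.0], [-0.0081, -0.0009, -0.0009, 0, 0.0], [-0.0112, -0.0008, -0.0011, 0, 0.0], [-0.0144, -0.0005, -0.0012, 0, 0.0], [-0.0175, 0.0, -0.0014, 0, 0.0], [-0.0205, 0.0008, -0.0016, 0, 0.0], [-0.0235, 0.0018, -0.0018, 0, 0.0]]
```

arm_command(
  plan=[
    [[-0.005, -0.0008, -0.0007, 0, 0.0], [-0.0081, -0.0009, -0.0009, 0, 0.0], [-0.0112, -0.0008, -0.0011, 0, 0.0], [-0.0144, -0.0005, -0.0012, 0, 0.0], [-0.0175, 0.0, -0.0014, 0, 0.0], [-0.0205, 0.0008, -0.0016, 0, 0.0], [-0.0235, 0.0018, -0.0018, 0, 0.0]],
  ],
)

```text
time: 16.52
tcp_pos: [579.9, -9.4, 164.8]
eef_rot: [-41.0, 89.5, 41.1]
wrist_force: [8.2, -2.1, -1.6]
gripper_width: 17.8
```

```bash
python3 arc.py 456 4 4
```

```text
t 16.52 done mod360 92.7 r 44.65 z 164.8 drag 8.4 radial -0.35 fz -1.62 Mz 0.009 w 17.8
[[-0.0055, 0.0017, -0.0009, 0, 0.0], [-0.0083, 0.003, -0.001, 0, 0.0], [-0.0111, 0.0046, -0.0012, 0, 0.0], [-0.0137, 0.0064, -0.0014, 0, 0.0]]
```

The drag is now 8.4 N, against a free mean of 5.6 N. I'll make one small confirming move of about 4°.

arm_command(
  plan=[
    [[-0.004, 0.001, -0.0008, 0, 0.0], [-0.0055, 0.0017, -0.0009, 0, 0.0]],
  ],
)

```text
time: 16.68
tcp_pos: [576.9, -8.4, 164.7]
eef_rot: [-62.4, 89.3, 19.6]
wrist_force: [6.9, -3.5, -0.6]
gripper_width: 17.4
```

```bash
python3 arc.py
```

```text
t 16.68 done mod360 96.7 r 44.64 z 164.7 drag 7.69 radial 0.83 fz -0.59 Mz -0.03 w 17.4
```

Readings after contact are 8.4 and 7.7 N against 5.6 N free, roughly +2.5 N, which is inside the snug band. I'll open the jaws slightly, then lift straight up.

arm_command(
  plan=[
    [[0, 0, 0, 0, 0.028], [0, 0, 0, 0, 0.028], [0, 0, 0, 0, 0.028], [0, 0, 0, 0, 0.028], [0, 0, 0.01, 0, 0.028], [0, 0, 0.04, 0, 0.028], [0, 0, 0.08, 0, 0.028], [0, 0, 0.12, 0, 0.028], [0, 0, 0.15, 0, 0.028], [0, 0, 0.15, 0, 0.028]],
  ],
)

```text
time: 17.52
tcp_pos: [580.1, -8.4, 322.6]
eef_rot: [-72.7, 88.6, 9.4]
wrist_force: [-0.0, -0.4, 0.8]
gripper_width: 28.2
```

arm_command(
  plan=[
    [[-0.04, 0, 0.02, 0, 0.06], [-0.08, 0.01, 0.03, 0, 0.06], [-0.1, 0.03, 0.03, 0, 0.06], [-0.1, 0.04, 0.03, 0, 0.06], [-0.1, 0.04, 0.03, 0, 0.06]],
  ],
)

```text
time: 17.93
tcp_pos: [479.3, 32.8, 353.4]
eef_rot: [-72.1, 88.5, 10.0]
wrist_force: [1.1, 0.6, -0.6]
gripper_width: 57.6
```

Run:
```python
from h import *
s=bot.get_state();print(s["time"],s["tcp_pos"],s["wrist_force"],s["gripper_width"])
ims=[bot.camera(n)[:,:,::-1] for n in("scene","side","wrist")]
a=ims[0][150:245,245:345];b=ims[1][150:245,180:280];w=ims[2]
f=lambda x,W:cv2.convertScaleAbs(cv2.resize(x,(W,int(x.shape[0]*W/x.shape[1])),interpolation=cv2.INTER_CUBIC),alpha=1.5)
c=np.zeros((600,800,3),np.uint8);c[:380,:400]=f(a,400);c[:380,400:]=f(b,400)
c[380:590,:280]=f(w,280)
c[380:590,300:580]=f(ims[0],280)
cv2.imwrite("pics/c5.png",c)
```

```text
17.9333 [479.29664311  32.83263425 353.35820713] [ 1.10039957  0.64014327 -0.61683456] 57.620156854028814
```

View pics/c5.png

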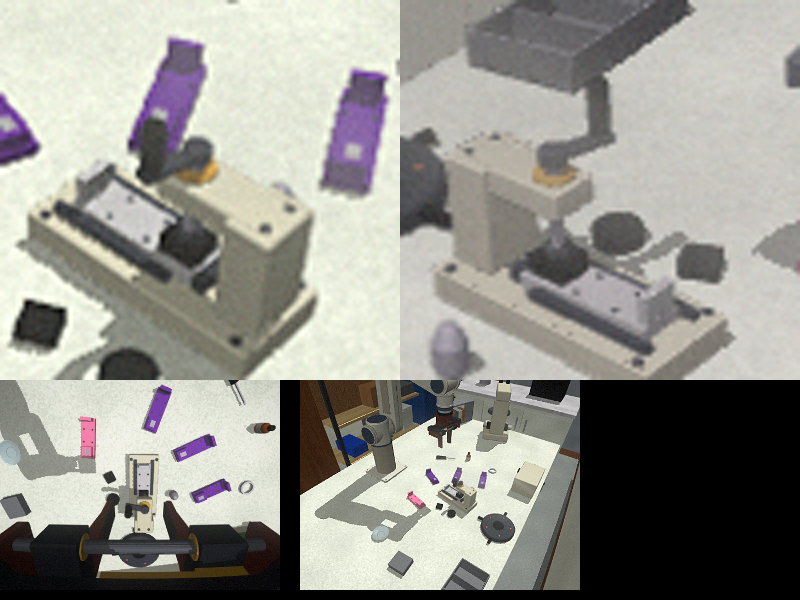

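The pad bears on the block (side crop (557,255)), the carrier is still at the stop, the bystanders haven't moved, and the gripper is clear. Handing in.

```bash
python3 -c "
from station import bot
print(bot.close_job())"
```

```text
the job is handed in; nothing more can be done
None
```

I pushed the carrier home, snugged the pad onto the specimen and let go, then handed the job in after about 18 s of the 72 s allowed.

- **Carrier:** I pushed it by its tab with closed fingers until the tool stalled at the expected home position, about 117 mm in front of the screw axis. The force then rose to about 12 N with no further travel.
- **Crank:** I turned it clockwise about 1.27 turns. Running free, the push averaged about 5.6 N (readings 5.0 to 6.1). After contact the last two readings were 8.4 N, then 7.7 N after a shorter 4° move. Those two disagree by more than I'd like, but both are about 2.1 to 2.8 N above free, inside the 1.5 to 4 N snug band and well under the 6 N that cracks the specimen.
- **Last pictures:** The pad sits on the block, the carrier is still at the stop, and the gripper is clear of everything. The other things on the bench look unmoved by eye.
- **Unexplained reading:** During the carrier push there was an upward force of 3 to 11 N on the tool. The pictures showed no ill effect from it.

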